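# Load a heat sink into a preheater carriage with an unmarked catch

### The arm

A 6-joint arm with a two-finger parallel gripper is mounted at the origin on the work surface. World frame = base frame: x ahead of the robot, y to its left, z up, the work surface at z = 0. Lengths are in m, angles in rad, forces in N, time in s.
With the tool pointing down it reaches from about 0.4 to 0.825 m from the base axis. Payload 7 kg.
Tool frame: the origin (TCP) lies midway between the tips of the shut fingers; the grasp point (between the pads) lies 19 mm behind it (robot.tcp_to_grasp is the distance from the TCP to the grasp point, in m); x points along the fingers, y is the direction in which the jaws open and shut, and the axes are right-handed (so a half turn about x gives the same grasp; the last joint's range is limited). The gripper opens to 85 mm and grips with 20 to 120 N. Pads are 22 mm wide; open, the fingers measure 114 mm over their backs; the gripper's body (76 mm by 85 mm) begins 54 mm behind the grasp point. The pads swing forward as they close: fully open they stand 13 mm farther back than shut.
Start: joints at [1.53, 0.359, 0.012, 0, -1.224, -0.288], TCP at [0.218, 0.639, 0.231] pointing down, gripper open.
Joint ranges: [-3.07, 3.07], [-1.43, 2.12], [-1.02, 1.25], [-3.03, 1.67], [-3.05, -0], [-3.03, 3.03]. Speed limits (rad/s): [2.39, 2.39, 3.01, 3.14, 3.14, 3.14].

### API

Orientations are given as a unit quaternion [x, y, z, w].
In Python, from station import telemetry, optics, workorder, robot gives the robot as it stands.
- The arm moves only by the tool arm_command, never from a script. Its argument "commands" is a list of rows, each an object of numbers: "rx", "ry", "rz": the turn, a rotation vector about the tool's x, y, z in rad; "dx", "dy", "dz": the shift along the tool's x, y, z in cm; "grip": the finger opening in cm, from 0 to 8.54. A call has 1 to 12 rows; each row is the pose to reach, as a shift and turn from the pose measured when the call began, along the tool's axes at that moment; what a row does not reach only later rows make up. A row lasts 1/12 s, in which the tool goes at most 41.7 mm and 7.16 degrees, less where a joint would pass 70% of its speed; a pose out of reach is approached as far as the arm can. A call with a gripper value outside its range is refused whole. The fingers move at their own pace and stop on an object; "force" is the grip in N (left out, the last holds). Time passes only in rows, so rows that repeat a pose let the fingers close. It gives the time, the measured TCP pose, the force and the opening at its end, in the units of the state.
- telemetry.get_state(): the state, without advancing time (a new reading comes with each control period).
- optics.snapshot(name): name is "scene" or "top" or "wrist"; returns a dict with "pixels" (420x560x3 uint8, red, green, blue), "intrinsics" (3x3 intrinsics, pixels), "cam_to_world" (4x4, takes a point from camera to world coordinates); the wrist camera has in their place "mount" (4x4, takes a point from camera to tool coordinates, whose origin is the TCP and whose axes are the tool frame's). Camera axes: x right, y down, z forward; pixel columns grow to the right and rows downward; lengths in m; the calibration is good to about 2 mm. A picture is of the moment at which its call begins: read the wrist's pose just before it. There is no depth.
- workorder.close_job(): hands the job in, once; it reports no verdict.
The state is a dict: "t": time; "qpos": joint angles; "dq": joint speeds; "joint_efforts": joint torques, N m; "tcp_pos": TCP position; "ee_rot": TCP orientation; "contact_force": force on the tool from outside, world axes, zero at the start; "wrist_torque": the same for the moment, N m; "width": finger opening in m.
Only numpy, scipy, OpenCV 4.12 (cv2) and the standard library are available. Lean on these libraries where they do the work, as an engineer would, in place of code of your own. Each camera call takes 0.05 s, during which the arm holds its last target. There are 200 camera calls.

### The job

Draw the preheater's carriage all the way out from under the hood, lay the L-shaped heat sink flat in the matching recess of the carriage, and push the carriage all the way home again with the heat sink in it. The slide catch beside the carriage may or may not be holding it, and nothing shows where along its travel it locks: try the carriage first, and if it is held, shift the catch right over to the farther end of its travel to free it. Leave the other loose things on the bench where they are.

Things in the scene. Friction and masses are not known exactly. Their poses are not given: they have to be found in the camera images.
- station_mid (a point): middle of the preheater's fixed grey base plate (170 mm in x, 380 in y, 12 thick), on its upper face. Its axes are the station's: +y along the guides from the open loading end to the hood, +x to the side with the catch housing, z up.
- hood_top (a point): centre of the top of the fixed white hood, 112 mm above the bench; hood 170 mm (station x) x 145 mm (station y), station y = +45 to +190 mm. Axes as the station's.
- catch_cover (a point): centre of the top of the fixed dark catch housing, 44 mm above the bench; housing 80 mm (station x) x 90 mm (station y). Axes as the station's.
- carriage (a joint): position in m of the aluminium carriage: 0 = fully home under the hood, 0.15 = drawn fully out to its end stop (it moves along the station's -y). It stays where it is left; sliding takes 2 to 4 N. When locked it has 4 mm of play (stops at about 0.004), then holds dead; pulling harder does not help.
- handle (a point): grip point on the carriage's black handle, a 20 x 20 mm square upright post; 78 mm above the bench, 17 mm below the post's top, 52 mm above the carriage's tongue from which it rises. Home, the post's axis is 45 mm from the hood. Axes as the station's.
- catch (a joint): position in m of the catch's thumb piece along the station's x, -0.020 to +0.020; it stays where it is left and takes 2 to 4 N to slide. It locks the carriage while within 10 mm of one place of its travel, which differs from start to start and cannot be seen. If it locks where it stands, the farther end of the travel always frees the carriage.
- thumb (a point): centre of the upright black thumb piece on the catch housing, 14 mm (station x, its travel) x 36 mm (station y) x 36 mm high; its top is 16 mm above this point, the housing's cover 23 mm below it. Axes as the station's.
- recess (a point): where sink_mid must be, with the same axes, when the heat sink is seated (rides on the carriage, 51 mm above the bench; 123 mm behind the handle, towards +y; under the hood while home). L-shaped recess: the heat sink's outline plus 2.5 mm all round, walls 12 mm high, floor 25 mm below this point; its +x, -y corner is filled by a dark bolted plate 40 x 60 mm.
- sink_mid (a point): centre, half-way up, of the L-shaped aluminium heat sink (90 x 110 mm, 50 high, 0.25 kg), inside its upright grip fin: 14 mm (its x) x 44 mm (its y), top 25 mm above this point, base 10 mm thick with 4 mm ribs. Legs about this point: x -37 to 13, y -63 to 47 mm; x 13 to 53, y -3 to 47 mm. It starts flat on the bench.
- sink: the L-shaped heat sink again; origin on its underside, 25 mm straight below sink_mid
- finned_block: bystander: plain rectangular heat sink, 60 x 90 x 26 mm with six low fins; origin at the centre of its underside
- screwdriver: bystander: screwdriver lying flat, 190 mm long; origin at its middle on the bench
- spool: bystander: steel-coloured spool standing on its flange, 60 mm across, 50 mm high; origin at the centre of its underside
- flux: bystander: amber bottle with a white cap, 48 mm across, 110 mm high, standing; origin at the centre of its underside
- board: bystander: green circuit board on a carrier, 140 x 180 mm, 30 mm high overall; origin at the centre of its underside
There are look-alikes about, which are no part of the job. Leave any blue or red look-alike of the sink alone.

How it is judged:
By the outcome, as a careful person would: the job done as asked, in the order asked, and still so for the second after the job is handed in, with the robot touching nothing.
It also fails if it takes over 72 s, if anything falls off the work surface, if the arm or the gripper's body presses on something with over 40 N, if the wrist force passes 120 N, or if a joint passes its speed limit or range.

## Working session

There is one attempt and no reset: what is moved stays moved. The work goes in short steps, Python scripts to look and compute and a tool call to move; the robot and the scene stay as the last step left them, time stands still between calls to the robot, and variables do not carry over. Pictures are saved under pics/ and viewed, about 8 in all and at most 12, crops included, and the job is handed in when it is done.

Besides the shell and the picture viewer there is one more tool, called after "Request:" by a JSON object that holds its "method" and its "body". arm_command: Moves the arm, as the interface text tells. Its arguments: {"type":"object","properties":{"commands":{"type":"array"},"force":{"type":"number"}},"required":["commands"]}

```bash
mkdir -p pics; cat > h.py <<'E'
import numpy as np, cv2
from scipy.spatial.transform import Rotation as R
from station import telemetry, optics, workorder, robot
def snap(name,fn=None):
    s=telemetry.get_state(); d=optics.snapshot(name)
    K=np.array(d["intrinsics"])
    if name=="wrist":
        T=np.eye(4);T[:3,:3]=R.from_quat(s["ee_rot"]).as_matrix();T[:3,3]=s["tcp_pos"]
        C=T@np.array(d["mount"])
    else: C=np.array(d["cam_to_world"])
    if fn: cv2.imwrite("pics/"+fn+".png",cv2.cvtColor(np.array(d["pixels"]),cv2.COLOR_RGB2BGR)); np.savez("pics/"+fn,K=K,C=C)
    return np.array(d["pixels"]),K,C
def load(fn): z=np.load("pics/"+fn+".npz"); return z["K"],z["C"]
def ray(K,C,uv,z):
    d=C[:3,:3]@np.linalg.solve(K,[uv[0],uv[1],1]); o=C[:3,3]
    return o+d*(z-o[2])/d[2]
def proj(K,C,p):
    q=K@(C[:3,:3].T@(np.array(p)-C[:3,3])); return q[:2]/q[2]
def crop(fn,out,x0,y0,w,h,k):
    im=cv2.imread("pics/"+fn+".png")[y0:y0+h,x0:x0+w]
    cv2.imwrite("pics/"+out+".png",cv2.resize(im,None,fx=k,fy=k,interpolation=cv2.INTER_CUBIC))
def tool(dp=None,target=None):
    s=telemetry.get_state(); M=R.from_quat(s["ee_rot"]).as_matrix()
    d=np.array(target)-s["tcp_pos"] if target is not None else np.array(dp)
    return 100*M.T@d
E
python3 - <<'E'
from h import *
for n in ("top","scene"):
    p,K,C=snap(n,n+"0"); print(n,K.round(1).tolist(),C.round(3).tolist())
s=telemetry.get_state(); print(s, R.from_quat(s["ee_rot"]).as_matrix().round(3))
a=cv2.imread("pics/top0.png");cv2.imwrite("pics/top0b.png",cv2.resize(a,(800,600),interpolation=cv2.INTER_CUBIC))
a=cv2.imread("pics/scene0.png");cv2.imwrite("pics/scene0b.png",cv2.resize(a,(800,600),interpolation=cv2.INTER_CUBIC))
E
```

```text
top [[492.6, 0.0, 280.2], [0.0, 492.6, 216.8], [0.0, 0.0, 1.0]] [[0.088, -0.975, 0.206, 0.292], [-0.996, -0.086, 0.015, 0.007], [0.003, -0.206, -0.979, 1.402], [0.0, 0.0, 0.0, 1.0]]
scene [[383.1, 0.0, 278.0], [0.0, 383.1, 214.8], [0.0, 0.0, 1.0]] [[0.768, 0.497, -0.403, 1.064], [0.64, -0.598, 0.483, -0.612], [-0.001, -0.629, -0.778, 1.104], [0.0, 0.0, 0.0, 1.0]]
{'t': 0.1, 'qpos': array([ 1.53009589e+00,  3.59320444e-01,  1.11248835e-02, -2.86302041e-04,
       -1.22410965e+00, -2.88077977e-01]), 'dq': array([ 0.00015063, -0.00095027,  0.0020474 , -0.00018149,  0.00065226,
        0.00104141]), 'joint_efforts': array([-2.48815268e-03, -5.84764230e+01,  2.94112891e+01,  6.95469528e+00,
       -3.08884220e-03,  3.01757211e-06]), 'tcp_pos': array([0.21785617, 0.63840715, 0.23044689]), 'ee_rot': array([-0.69753944,  0.11629299,  0.6975967 ,  0.11521072]), 'contact_force': array([ 0.54121551, -1.501355  ,  0.42955367]), 'wrist_torque': array([-0.00878672,  0.0368394 ,  0.03113544]), 'width': 0.08537153500821777} [[-0.    -0.323 -0.946]
 [-0.001 -0.946  0.323]
 [-1.     0.002 -0.   ]]
```

View pics/top0b.png

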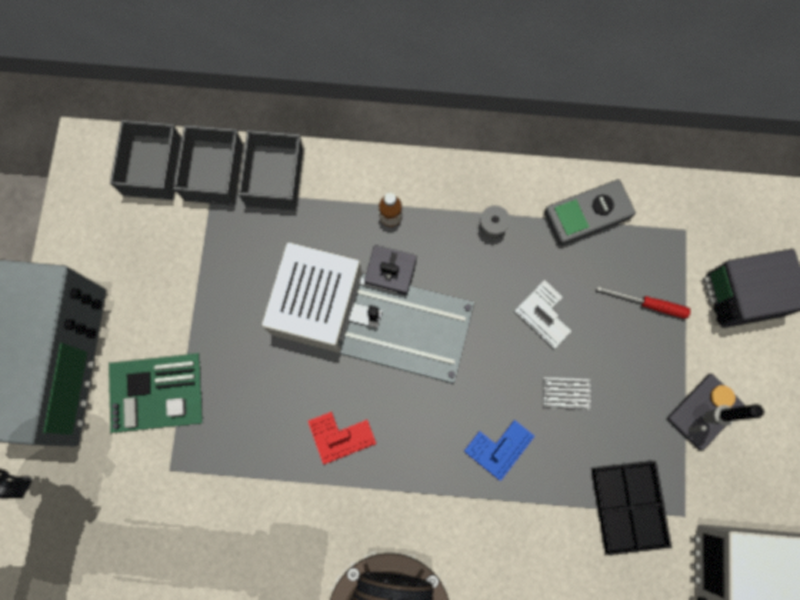

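View pics/scene0b.png

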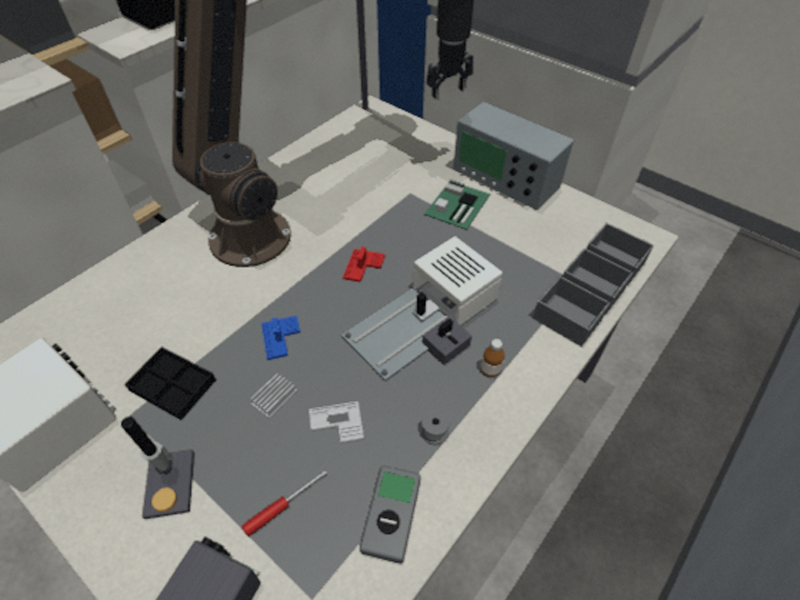

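Top view (800-px scale): station, with hood at (312,293), handle at (373,314) and catch at (390,268). There are three L-shapes: bare aluminium (543,314), blue (500,450) and red (342,437). The bare aluminium one is the heat sink. The blue and red ones are look-alikes. An enlarged crop will confirm this.

```bash
python3 - <<'E'
from h import *
crop("top0","c1",180,162,240,120,3.33)
E
```

```text
(no output)
```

View pics/c1.png

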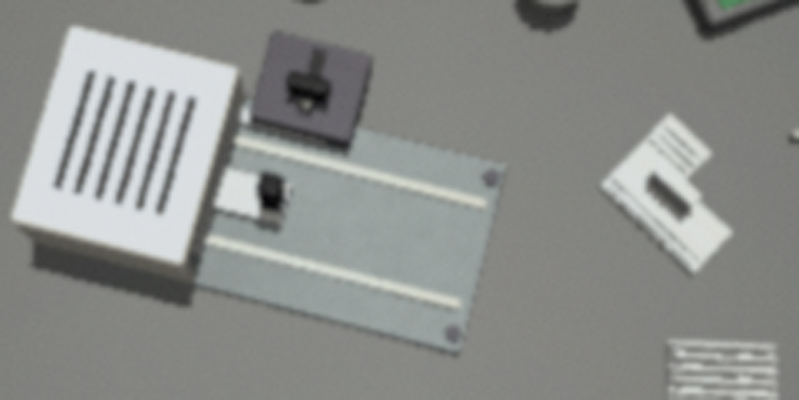

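```bash
cat >> h.py <<'E'
def fit(loc,w):
    loc=np.array(loc)[:,:2];w=np.array(w)[:,:2];a=loc-loc.mean(0);b=w-w.mean(0)
    th=np.arctan2((a[:,0]*b[:,1]-a[:,1]*b[:,0]).sum(),(a*b).sum())
    M=np.array([[np.cos(th),-np.sin(th)],[np.sin(th),np.cos(th)]])
    t=w.mean(0)-M@loc.mean(0); return t,th,np.abs(w-(loc@M.T+t)).max()
E
python3 - <<'E'
from h import *
K,C=load("top0")
W=lambda x,y,z: ray(K,C,(180+x/3.33,162+y/3.33),z)
st=[([-85,190],72,27),]
# station local: +y towards hood(left), +x to catch side(up)
P=[((85,190),72,27,.112),((85,45),240,68,.112),((-85,45),183,265,.112),((-85,190),12,218,.112),((85,-190),505,163,.012),((-85,-190),460,352,.012)]
t,th,e=fit([np.array(p[0])/1000 for p in P],[W(*p[1:]) for p in P]);print("station",t,th,e)
M=np.array([[np.cos(th),-np.sin(th)],[np.sin(th),np.cos(th)]])
L=lambda p:((np.array(p)[:2]-t)@M).round(4)
for n,x,y,z in [("hand",271,182,.095),("thumb",310,80,.083),("h1",275,32,.044),("h2",372,57,.044),("h3",352,140,.044),("h4",252,112,.044)]:
    w=W(x,y,z);print(n,w.round(4),L(w))
S=[((53,47),672,113),((53,-3),712,152),((13,-3),690,185),((13,-63),733,233),((-37,-63),695,273),((-37,47),602,186)]
print("sink",fit([np.array(p[0])/1000 for p in S],[W(p[1],p[2],.010) for p in S]), W(668,192,.05))
print("handle pred (0,0):",t+M@[0,0])
E
```

```text
station [0.56138448 0.08189446] -0.166066666579622 0.0028638060140998567
hand [0.5624 0.0789 0.095 ] [ 0.0015 -0.0028]
thumb [0.6541 0.0555 0.083 ] [ 0.0958 -0.0107]
h1 [0.7049 0.0909 0.044 ] [0.1401 0.0326]
h2 [0.69   0.0056 0.044 ] [ 0.1394 -0.0539]
h3 [0.6154 0.0165 0.044 ] [ 0.064  -0.0555]
h4 [0.6323 0.1037 0.044 ] [0.0663 0.0332]
sink (array([ 0.60109803, -0.26264984]), np.float64(-0.6949567253731606), np.float64(0.005476862316798559)) [ 0.59257404 -0.25232945  0.05      ]
handle pred (0,0): [0.56138448 0.08189446]
```

Station axes are at about (0.561, 0.082), yaw -0.166, with the handle near station (0,0). The crop confirms the bare-metal L with its fin at crop (668,192). I'll move above the handle with the jaws along station x.

Request:
{"method": "arm_command", "body": {"commands": [{"dy":3.5,"dz":-4.2,"rx":0.12},{"dy":6.9,"dz":-8.4,"rx":0.24},{"dy":10.4,"dz":-12.6,"rx":0.36},{"dy":13.8,"dz":-16.7,"rx":0.48},{"dy":17.3,"dz":-20.9,"rx":0.6},{"dy":20.8,"dz":-25.1,"rx":0.72},{"dy":24.2,"dz":-29.3,"rx":0.84},{"dy":27.7,"dz":-33.5,"rx":0.96},{"dy":31.1,"dz":-37.7,"rx":1.08},{"dy":34.6,"dz":-41.9,"rx":1.2},{"dy":38.0,"dz":-46.0,"rx":1.32},{"dy":41.6,"dz":-50.4,"rx":1.41}]}}

```text
$.commands[0]: bad value
```

```bash
python3 - <<'E'
from h import *
p,K,C=snap("wrist","w1"); s=telemetry.get_state()
print(s["t"],s["tcp_pos"],R.from_quat(s["ee_rot"]).as_matrix().round(3),C.round(3),K.round(1)); print(tool(target=[.5614,.0819,.23]))
E
```

```text
0.15 [0.21786129 0.63848828 0.23057256] [[-0.    -0.323 -0.946]
 [-0.001 -0.946  0.323]
 [-1.     0.001 -0.   ]] [[-0.324 -0.894 -0.31   0.296]
 [-0.946  0.306  0.104  0.613]
 [ 0.002  0.327 -0.945  0.374]
 [ 0.     0.     0.     1.   ]] [[314.4   0.  277.7]
 [  0.  314.4 210. ]
 [  0.    0.    1. ]]
[  0.11591308  41.58108731 -50.48857876]
```

View pics/w1.png

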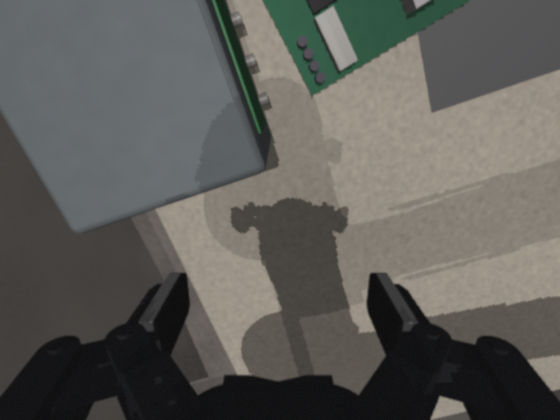

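The arm didn't move, so this picture only shows the bench's left edge under the start pose. The rows probably need every key. I'll resend them complete.

Request:
{"method": "arm_command", "body": {"commands": [{"dx":0,"dy":3.5,"dz":-4.2,"rx":0.12,"ry":0,"rz":0,"grip":8.5},{"dx":0,"dy":6.9,"dz":-8.4,"rx":0.24,"ry":0,"rz":0,"grip":8.5},{"dx":0,"dy":10.4,"dz":-12.6,"rx":0.36,"ry":0,"rz":0,"grip":8.5},{"dx":0,"dy":13.8,"dz":-16.7,"rx":0.48,"ry":0,"rz":0,"grip":8.5},{"dx":0,"dy":17.3,"dz":-20.9,"rx":0.6,"ry":0,"rz":0,"grip":8.5},{"dx":0,"dy":20.8,"dz":-25.1,"rx":0.72,"ry":0,"rz":0,"grip":8.5},{"dx":0,"dy":24.2,"dz":-29.3,"rx":0.84,"ry":0,"rz":0,"grip":8.5},{"dx":0,"dy":27.7,"dz":-33.5,"rx":0.96,"ry":0,"rz":0,"grip":8.5},{"dx":0,"dy":31.1,"dz":-37.7,"rx":1.08,"ry":0,"rz":0,"grip":8.5},{"dx":0,"dy":34.6,"dz":-41.9,"rx":1.2,"ry":0,"rz":0,"grip":8.5},{"dx":0,"dy":38.0,"dz":-46.0,"rx":1.32,"ry":0,"rz":0,"grip":8.5},{"dx":0,"dy":41.6,"dz":-50.4,"rx":1.41,"ry":0,"rz":0,"grip":8.5}]}}

```text
t: 1.15
tcp_pos: [0.4802, 0.2109, 0.2312]
ee_rot: [-0.455, 0.542, 0.454, 0.541]
contact_force: [1.0, 0.7, -0.3]
width: 0.0849
```

```bash
python3 - <<'E'
from h import *
s=telemetry.get_state();M=R.from_quat(s["ee_rot"]).as_matrix();print(M.round(3), tool(target=[.5614,.0819,.20]))
ty=M[:,1]; print(np.degrees(np.arctan2(ty[1],ty[0])), 180-9.515)
E
```

```text
[[-0.    -0.985  0.173]
 [-0.001  0.173  0.985]
 [-1.    -0.    -0.001]] [  3.1310055  -10.22719035 -11.29752364]
170.02465888349192 170.485
```

Request:
{"method": "arm_command", "body": {"commands": [{"dx":0.5,"dy":-2.5,"dz":-2.8,"rx":0,"ry":0,"rz":0,"grip":8.5},{"dx":1.2,"dy":-5.2,"dz":-5.7,"rx":0,"ry":0,"rz":0,"grip":8.5},{"dx":2.1,"dy":-7.7,"dz":-8.5,"rx":0,"ry":0,"rz":0,"grip":8.5},{"dx":3.0,"dy":-10.2,"dz":-11.3,"rx":-0.01,"ry":0,"rz":0,"grip":8.5},{"dx":3.0,"dy":-10.2,"dz":-11.3,"rx":-0.01,"ry":0,"rz":0,"grip":8.5},{"dx":3.0,"dy":-10.2,"dz":-11.3,"rx":-0.01,"ry":0,"rz":0,"grip":8.5}]}}

```text
t: 1.65
tcp_pos: [0.5613, 0.0798, 0.2001]
ee_rot: [-0.456, 0.541, 0.456, 0.539]
contact_force: [-1.0, 0.0, -0.6]
width: 0.0851
```

```bash
python3 - <<'E'
from h import *
p,K,C=snap("wrist","w2"); s=telemetry.get_state()
print(s["t"],s["tcp_pos"],R.from_quat(s["ee_rot"]).as_matrix().round(3))
E
```

```text
1.7 [0.56109889 0.08096371 0.20067858] [[-0.001 -0.986  0.166]
 [-0.001  0.166  0.986]
 [-1.     0.001 -0.002]]
```

View pics/w2.png

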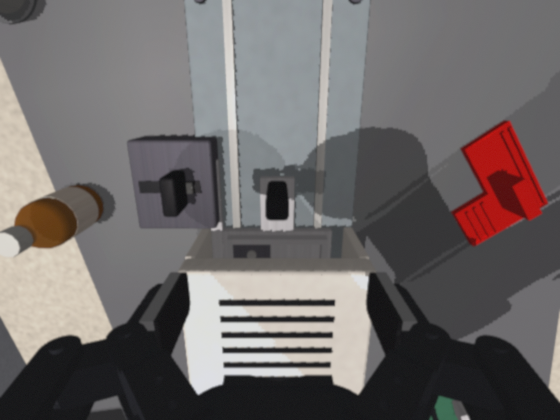

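```bash
python3 - <<'E'
from h import *
K,C=load("w2"); print(C.round(3))
t=np.array([.5614,.0819]);th=-.166;M=np.array([[np.cos(th),-np.sin(th)],[np.sin(th),np.cos(th)]])
S=lambda x,y,z:np.append(t+M@[x,y],z)
L=lambda u,v,z:((ray(K,C,(u,v),z)[:2]-t)@M).round(4)
for x,y,z in [(.01,.01,.095),(.01,-.01,.095),(-.01,-.01,.026),(-.01,.01,.095),(0,0,.078),(0,0,.026)]: print(x,y,z,proj(K,C,S(x,y,z)).round(1))
print("hood front corners",L(187,268,.112),L(369,271,.112))
print("housing",L(130,137,.044),L(217,137,.044),L(217,228,.044),L(139,227,.044))
print("plate end",L(186,0,.012),L(369,0,.012))
for uv in [(164,180),(182,170),(188,210),(163,215)]: print("thumb",uv,L(*uv,.083),L(*uv,.047))
crop("w2","c2",120,120,180,130,4.4)
E
```

```text
[[-0.986  0.16   0.052  0.546]
 [ 0.168  0.933  0.32  -0.002]
 [ 0.003  0.324 -0.946  0.344]
 [ 0.     0.     0.     1.   ]]
0.01 0.01 0.095 [264.1 221.1]
0.01 -0.01 0.095 [263.7 198.4]
-0.01 -0.01 0.026 [285.7 179. ]
-0.01 0.01 0.095 [287.8 221. ]
0 0 0.078 [275.9 203.6]
0 0 0.026 [276.1 188.4]
hood front corners [0.074 0.045] [-0.0776  0.0484]
housing [ 0.1359 -0.0548] [ 0.0548 -0.0545] [0.0608 0.037 ] [0.1406 0.0356]
plate end [ 0.081 -0.173] [-0.0851 -0.1727]
thumb (164, 180) [ 0.0948 -0.0229] [ 0.108  -0.0144]
thumb (182, 170) [ 0.0787 -0.0315] [ 0.0897 -0.0241]
thumb (188, 210) [0.077 0.004] [0.0878 0.0163]
thumb (163, 215) [0.0994 0.0086] [0.1133 0.0215]
```

View pics/c2.png

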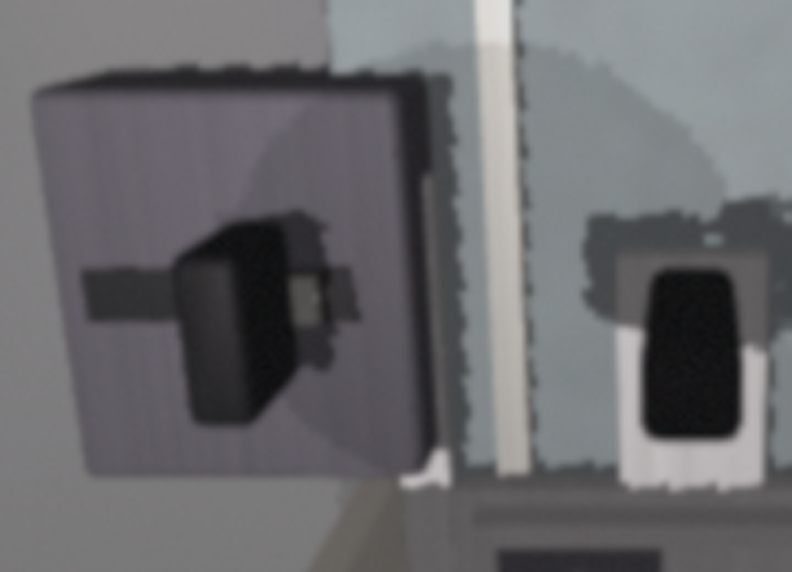

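The post top at crop (692,350) matches the prediction to about 1 mm. The thumb top centre, at crop (213,340), is left of the slot's middle as seen from the carriage, so about -8 mm. The farther end is therefore +x. Next I descend on the handle and grip it.

Request:
{"method": "arm_command", "body": {"commands": [{"dx":3.5,"dy":0,"dz":0.1,"rx":0,"ry":0,"rz":0,"grip":6},{"dx":7,"dy":0,"dz":0.1,"rx":0,"ry":0,"rz":0,"grip":6},{"dx":10.5,"dy":0,"dz":0.1,"rx":0,"ry":0,"rz":0,"grip":6},{"dx":14.0,"dy":0,"dz":0.1,"rx":0,"ry":0,"rz":0,"grip":6},{"dx":14.1,"dy":0,"dz":0.1,"rx":0,"ry":0,"rz":0,"grip":6},{"dx":14.1,"dy":0,"dz":0.1,"rx":0,"ry":0,"rz":0,"grip":1.5},{"dx":14.1,"dy":0,"dz":0.1,"rx":0,"ry":0,"rz":0,"grip":1.5},{"dx":14.1,"dy":0,"dz":0.1,"rx":0,"ry":0,"rz":0,"grip":1.5},{"dx":14.1,"dy":0,"dz":0.1,"rx":0,"ry":0,"rz":0,"grip":1.5},{"dx":14.1,"dy":0,"dz":0.1,"rx":0,"ry":0,"rz":0,"grip":1.5},{"dx":14.1,"dy":0,"dz":0.1,"rx":0,"ry":0,"rz":0,"grip":1.5}], "force": 50}}

```text
t: 2.62
tcp_pos: [0.5626, 0.0828, 0.0624]
ee_rot: [-0.457, 0.539, 0.456, 0.541]
contact_force: [-1.7, 2.2, 7.2]
width: 0.0193
```

Request:
{"method": "arm_command", "body": {"commands": [{"dx":0,"dy":0,"dz":-0.4,"rx":0,"ry":0,"rz":0,"grip":1.5},{"dx":0,"dy":0,"dz":-0.8,"rx":0,"ry":0,"rz":0,"grip":1.5},{"dx":0,"dy":0,"dz":-1.0,"rx":0,"ry":0,"rz":0,"grip":1.5},{"dx":0,"dy":0,"dz":-1.0,"rx":0,"ry":0,"rz":0,"grip":1.5}]}}

```text
t: 2.95
tcp_pos: [0.5625, 0.0802, 0.0626]
ee_rot: [-0.456, 0.535, 0.458, 0.545]
contact_force: [-3.5, 36.7, -14.8]
width: 0.0195
```

Held: it stops dead after about 3 mm at 37 N. I'll release and go to the catch.

Request:
{"method": "arm_command", "body": {"commands": [{"dx":0,"dy":0,"dz":0.2,"rx":0,"ry":0,"rz":0,"grip":1.5},{"dx":0,"dy":0,"dz":0.3,"rx":0,"ry":0,"rz":0,"grip":5},{"dx":0,"dy":0,"dz":0.3,"rx":0,"ry":0,"rz":0,"grip":5},{"dx":0,"dy":0,"dz":0.3,"rx":0,"ry":0,"rz":0,"grip":5},{"dx":0,"dy":0,"dz":0.3,"rx":0,"ry":0,"rz":0,"grip":5},{"dx":-3.5,"dy":0,"dz":0.3,"rx":0,"ry":0,"rz":0,"grip":5},{"dx":-7,"dy":0,"dz":0.3,"rx":0,"ry":0,"rz":0,"grip":5},{"dx":-8,"dy":-3,"dz":0,"rx":0,"ry":0,"rz":0,"grip":5},{"dx":-8,"dy":-6.5,"dz":-0.4,"rx":0,"ry":0,"rz":0,"grip":5},{"dx":-8,"dy":-9.3,"dz":-0.8,"rx":0,"ry":0,"rz":0,"grip":5},{"dx":-8,"dy":-9.3,"dz":-0.8,"rx":0,"ry":0,"rz":0,"grip":5}]}}

```text
t: 3.87
tcp_pos: [0.6563, 0.054, 0.1436]
ee_rot: [-0.456, 0.535, 0.456, 0.546]
contact_force: [-0.3, 0.4, 0.3]
width: 0.0501
```

```bash
cat >> h.py <<'E'
t0=np.array([.5614,.0819]);th0=-.166;M0=np.array([[np.cos(th0),-np.sin(th0)],[np.sin(th0),np.cos(th0)]])
S=lambda x,y,z:np.append(t0+M0@[x,y],z)
Ls=lambda w:((np.array(w)[:2]-t0)@M0).round(4)
def rep():
    s=telemetry.get_state(); M=R.from_quat(s["ee_rot"]).as_matrix()
    print("t",round(s["t"],2),"tcp",s["tcp_pos"].round(4),"st",Ls(s["tcp_pos"]),"yaw y",round(float(np.arctan2(M[1,1],M[0,1])),4),"F",s["contact_force"].round(1),"w",round(s["width"],4),"tilt",M[:,0].round(3))
E
python3 - <<'E'
from h import *
rep(); print(tool(target=S(.094,-.010,.056)), "yaw target",np.pi-.166)
E
```

```text
t 3.87 tcp [0.6563 0.054  0.1436] st [ 0.0982 -0.0119] yaw y 2.973 F [-0.3  0.4  0.3] w 0.0501 tilt [ 0.011  0.011 -1.   ]
[8.75599217 0.50011246 0.080096  ] yaw target 2.975592653589793
```

Request:
{"method": "arm_command", "body": {"commands": [{"dx":3.0,"dy":0.4,"dz":0.1,"rx":0,"ry":0.01,"rz":0,"grip":5},{"dx":6.0,"dy":0.4,"dz":0.1,"rx":0,"ry":0.01,"rz":0,"grip":5},{"dx":8.3,"dy":0.4,"dz":0.1,"rx":0,"ry":0.01,"rz":0,"grip":5},{"dx":8.7,"dy":0.4,"dz":0.1,"rx":0,"ry":0.01,"rz":0,"grip":5},{"dx":8.7,"dy":0.4,"dz":0.1,"rx":0,"ry":0.01,"rz":0,"grip":1},{"dx":8.7,"dy":0.4,"dz":0.1,"rx":0,"ry":0.01,"rz":0,"grip":1},{"dx":8.7,"dy":0.4,"dz":0.1,"rx":0,"ry":0.01,"rz":0,"grip":1},{"dx":8.7,"dy":0.4,"dz":0.1,"rx":0,"ry":0.01,"rz":0,"grip":1},{"dx":8.7,"dy":0.4,"dz":0.1,"rx":0,"ry":0.01,"rz":0,"grip":1},{"dx":8.7,"dy":0.4,"dz":0.1,"rx":0,"ry":0.01,"rz":0,"grip":1}], "force": 40}}

```text
t: 4.7
tcp_pos: [0.6546, 0.0567, 0.0587]
ee_rot: [-0.459, 0.537, 0.454, 0.544]
contact_force: [-0.6, 0.0, 5.9]
width: 0.0133
```

```bash
python3 - <<'E'
from h import *
rep()
E
```

```text
t 4.7 tcp [0.6546 0.0567 0.0587] st [ 0.0961 -0.0095] yaw y 2.9734 F [-0.6  0.   5.9] w 0.0133 tilt [ 0.012  0.001 -1.   ]
```

Request:
{"method": "arm_command", "body": {"commands": [{"dx":0,"dy":-0.7,"dz":0,"rx":0,"ry":0,"rz":0,"grip":1},{"dx":0,"dy":-1.4,"dz":0,"rx":0,"ry":0,"rz":0,"grip":1},{"dx":0,"dy":-2.1,"dz":0,"rx":0,"ry":0,"rz":0,"grip":1},{"dx":0,"dy":-2.7,"dz":0,"rx":0,"ry":0,"rz":0,"grip":1},{"dx":0,"dy":-3.1,"dz":0,"rx":0,"ry":0,"rz":0,"grip":1},{"dx":0,"dy":-3.3,"dz":0,"rx":0,"ry":0,"rz":0,"grip":1},{"dx":0,"dy":-3.3,"dz":0,"rx":0,"ry":0,"rz":0,"grip":1}]}}

```text
t: 5.28
tcp_pos: [0.6844, 0.0514, 0.0587]
ee_rot: [-0.457, 0.538, 0.455, 0.542]
contact_force: [-14.4, 6.1, 8.2]
width: 0.0132
```

```bash
python3 - <<'E'
from h import *
rep()
E
```

```text
t 5.28 tcp [0.6844 0.0514 0.0587] st [ 0.1264 -0.0097] yaw y 2.9727 F [-14.4   6.1   8.2] w 0.0132 tilt [ 0.006  0.001 -1.   ]
```

At the end stop: it moved 30 mm, and the force rose to about 15 N. Releasing and going back to the handle.

Request:
{"method": "arm_command", "body": {"commands": [{"dx":0,"dy":0.1,"dz":0,"rx":0,"ry":0,"rz":0,"grip":4},{"dx":0,"dy":0.1,"dz":0,"rx":0,"ry":0,"rz":0,"grip":4},{"dx":0,"dy":0.1,"dz":0,"rx":0,"ry":0,"rz":0,"grip":4},{"dx":-3,"dy":0.1,"dz":0,"rx":0,"ry":0,"rz":0,"grip":4},{"dx":-6,"dy":0.1,"dz":0,"rx":0,"ry":0,"rz":0,"grip":5},{"dx":-7,"dy":3.5,"dz":0.2,"rx":0,"ry":0,"rz":0,"grip":5},{"dx":-7,"dy":7.5,"dz":0.5,"rx":0,"ry":0,"rz":0,"grip":5},{"dx":-7,"dy":11.2,"dz":0.7,"rx":0,"ry":0,"rz":0,"grip":5},{"dx":-6,"dy":12.6,"dz":0.7,"rx":0,"ry":0,"rz":0,"grip":5},{"dx":-3,"dy":12.6,"dz":0.7,"rx":0,"ry":0,"rz":0,"grip":5},{"dx":0,"dy":12.6,"dz":0.7,"rx":0,"ry":0,"rz":0,"grip":5},{"dx":0.2,"dy":12.6,"dz":0.7,"rx":0,"ry":0,"rz":0,"grip":5}]}}

```text
t: 6.28
tcp_pos: [0.5592, 0.0787, 0.0523]
ee_rot: [-0.456, 0.54, 0.455, 0.541]
contact_force: [0.5, 0.8, -0.4]
width: 0.0501
```

Request:
{"method": "arm_command", "body": {"commands": [{"dx":0,"dy":0,"dz":0,"rx":0,"ry":0,"rz":0,"grip":1.5},{"dx":0,"dy":0,"dz":0,"rx":0,"ry":0,"rz":0,"grip":1.5},{"dx":0,"dy":0,"dz":0,"rx":0,"ry":0,"rz":0,"grip":1.5},{"dx":0,"dy":0,"dz":0,"rx":0,"ry":0,"rz":0,"grip":1.5},{"dx":0,"dy":0,"dz":0,"rx":0,"ry":0,"rz":0,"grip":1.5},{"dx":0,"dy":0,"dz":0,"rx":0,"ry":0,"rz":0,"grip":1.5},{"dx":0,"dy":0,"dz":-0.5,"rx":0,"ry":0,"rz":0,"grip":1.5},{"dx":0,"dy":0,"dz":-1.0,"rx":0,"ry":0,"rz":0,"grip":1.5},{"dx":0,"dy":0,"dz":-1.2,"rx":0,"ry":0,"rz":0,"grip":1.5},{"dx":0,"dy":0,"dz":-1.2,"rx":0,"ry":0,"rz":0,"grip":1.5}], "force": 50}}

```text
t: 7.12
tcp_pos: [0.5599, 0.0671, 0.0536]
ee_rot: [-0.457, 0.539, 0.455, 0.542]
contact_force: [9.6, -2.7, -10.6]
width: 0.0193
```

```bash
python3 - <<'E'
from h import *
rep()
E
```

```text
t 7.12 tcp [0.5599 0.0671 0.0536] st [ 0.001  -0.0148] yaw y 2.9718 F [  9.6  -2.7 -10.6] w 0.0193 tilt [ 0.006  0.001 -1.   ]
```

It's free. Drawing it out.

Request:
{"method": "arm_command", "body": {"commands": [{"dx":-0.2,"dy":0,"dz":-1.5,"rx":0,"ry":0,"rz":0,"grip":1.5},{"dx":-0.2,"dy":0,"dz":-3.5,"rx":0,"ry":0,"rz":0,"grip":1.5},{"dx":-0.2,"dy":0,"dz":-6,"rx":0,"ry":0,"rz":0,"grip":1.5},{"dx":-0.2,"dy":0,"dz":-8.5,"rx":0,"ry":0,"rz":0,"grip":1.5},{"dx":-0.2,"dy":0,"dz":-11,"rx":0,"ry":0,"rz":0,"grip":1.5},{"dx":-0.2,"dy":0,"dz":-12.8,"rx":0,"ry":0,"rz":0,"grip":1.5},{"dx":-0.2,"dy":0,"dz":-13.6,"rx":0,"ry":0,"rz":0,"grip":1.5},{"dx":-0.2,"dy":0,"dz":-14.2,"rx":0,"ry":0,"rz":0,"grip":1.5},{"dx":-0.2,"dy":0,"dz":-14.5,"rx":0,"ry":0,"rz":0,"grip":1.5},{"dx":-0.2,"dy":0,"dz":-14.5,"rx":0,"ry":0,"rz":0,"grip":1.5}]}}

```text
t: 7.95
tcp_pos: [0.5367, -0.0698, 0.054]
ee_rot: [-0.455, 0.537, 0.456, 0.546]
contact_force: [4.6, 40.6, -26.5]
width: 0.0194
```

```bash
python3 - <<'E'
from h import *
rep()
E
```

```text
t 7.95 tcp [ 0.5367 -0.0698  0.054 ] st [ 0.0007 -0.1537] yaw y 2.9693 F [  4.6  40.6 -26.5] w 0.0194 tilt [ 0.009  0.009 -1.   ]
```

Fully out: end stop felt at station y = -0.1537, with 40 N. Releasing and moving above the heat sink.

Request:
{"method": "arm_command", "body": {"commands": [{"dx":0,"dy":0,"dz":0.3,"rx":0,"ry":0,"rz":0,"grip":5},{"dx":0,"dy":0,"dz":0.3,"rx":0,"ry":0,"rz":0,"grip":6},{"dx":0,"dy":0,"dz":0.3,"rx":0,"ry":0,"rz":0,"grip":6},{"dx":0,"dy":0,"dz":0.3,"rx":0,"ry":0,"rz":0,"grip":6},{"dx":-3.5,"dy":0,"dz":0.3,"rx":0,"ry":0,"rz":0,"grip":6},{"dx":-7,"dy":0,"dz":0.3,"rx":0,"ry":0,"rz":0,"grip":6},{"dx":-10,"dy":-1.5,"dz":-2.5,"rx":0.1,"ry":0,"rz":0,"grip":6},{"dx":-13,"dy":-3,"dz":-5.5,"rx":0.2,"ry":0,"rz":0,"grip":6},{"dx":-14.5,"dy":-4.6,"dz":-8.8,"rx":0.3,"ry":0,"rz":0,"grip":6},{"dx":-14.6,"dy":-6.4,"dz":-12,"rx":0.4,"ry":0,"rz":0,"grip":6},{"dx":-14.6,"dy":-8,"dz":-15,"rx":0.5,"ry":0,"rz":0,"grip":6},{"dx":-14.6,"dy":-9.1,"dz":-17.4,"rx":0.523,"ry":0.01,"rz":0,"grip":6}]}}

```text
t: 8.95
tcp_pos: [0.5956, -0.262, 0.2003]
ee_rot: [-0.298, 0.639, 0.296, 0.644]
contact_force: [-0.2, -0.2, -0.2]
width: 0.0602
```

```bash
python3 - <<'E'
from h import *
rep()
p,K,C=snap("wrist","w3")
t=np.array([.600,-.2605]); c=proj(K,C,np.append(t,.01)); print(c)
x=int(max(0,min(c[0]-120,320)));y=int(max(0,min(c[1]-90,240)))
crop("w3","c3",x,y,240,180,3.33); print(x,y)
E
```

```text
t 8.95 tcp [ 0.5956 -0.262   0.2003] st [ 0.0905 -0.3335] yaw y 2.4381 F [-0.2 -0.2 -0.2] w 0.0602 tilt [ 0.007 -0.    -1.   ]
[274.83985989 185.95624351]
154 95
```

View pics/c3.png

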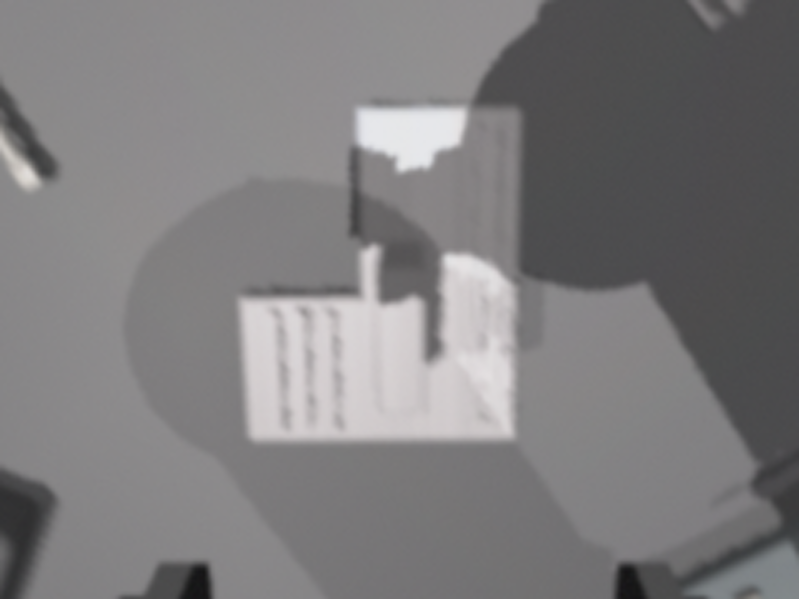

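The crop shows the bare L squarely, corners (357,107), (522,107), (516,438), (250,440), (240,297). The upright fin is at about (400,335).

```bash
python3 - <<'E'
from h import *
K,C=load("w3")
P=[((13,-63),357,107),((-37,-63),522,107),((-37,47),516,438),((53,47),250,440),((53,-3),240,297)]
W=lambda x,y,z:ray(K,C,(154+x/3.33,95+y/3.33),z)
t,th,e=fit([np.array(p[0])/1000 for p in P],[W(p[1],p[2],.012) for p in P]); print(t,th,e)
M=np.array([[np.cos(th),-np.sin(th)],[np.sin(th),np.cos(th)]])
for x,y in [(-7,-22),(7,-22),(7,22),(-7,22)]: print((proj(K,C,np.append(t+M@[x/1e3,y/1e3],.05))-[154,95])*3.33)
print(tool(target=np.append(t,.014)),"yaw want",np.pi+th)
E
```

```text
[ 0.59992477 -0.25995371] -0.6929851214093901 0.0005323145792015538
[425.27978195 265.36047306]
[376.26514977 265.83368606]
[379.55032811 409.92484175]
[426.29630833 409.53042293]
[18.52249779  0.12261411  0.60416586] yaw want 2.448607532180403
```

Fit residual is 0.5 mm, and the fin's predicted edges match the picture. Descending and gripping.

Request:
{"method": "arm_command", "body": {"commands": [{"dx":3.5,"dy":0.1,"dz":0.6,"rx":-0.01,"ry":0,"rz":0,"grip":6},{"dx":7,"dy":0.1,"dz":0.6,"rx":-0.01,"ry":0.007,"rz":0,"grip":6},{"dx":10.5,"dy":0.1,"dz":0.6,"rx":-0.01,"ry":0.007,"rz":0,"grip":6},{"dx":14,"dy":0.1,"dz":0.6,"rx":-0.01,"ry":0.007,"rz":0,"grip":6},{"dx":16.5,"dy":0.1,"dz":0.6,"rx":-0.01,"ry":0.007,"rz":0,"grip":6},{"dx":18,"dy":0.1,"dz":0.6,"rx":-0.01,"ry":0.007,"rz":0,"grip":6},{"dx":18,"dy":0.1,"dz":0.6,"rx":-0.01,"ry":0.007,"rz":0,"grip":6},{"dx":18,"dy":0.1,"dz":0.6,"rx":-0.01,"ry":0.007,"rz":0,"grip":1},{"dx":18,"dy":0.1,"dz":0.6,"rx":-0.01,"ry":0.007,"rz":0,"grip":1},{"dx":18,"dy":0.1,"dz":0.6,"rx":-0.01,"ry":0.007,"rz":0,"grip":1},{"dx":18,"dy":0.1,"dz":0.6,"rx":-0.01,"ry":0.007,"rz":0,"grip":1},{"dx":18,"dy":0.1,"dz":0.6,"rx":-0.01,"ry":0.007,"rz":0,"grip":1}], "force": 60}}

```text
t: 10.0
tcp_pos: [0.6012, -0.2605, 0.0213]
ee_rot: [-0.304, 0.64, 0.297, 0.64]
contact_force: [-0.4, -0.2, 7.6]
width: 0.0126
```

```bash
python3 - <<'E'
from h import *
rep()
E
```

```text
t 10.0 tcp [ 0.6012 -0.2605  0.0213] st [ 0.0958 -0.3311] yaw y 2.4492 F [-0.4 -0.2  7.6] w 0.0126 tilt [ 0.004 -0.009 -1.   ]
```

Request:
{"method": "arm_command", "body": {"commands": [{"dx":-3,"dy":0,"dz":0,"rx":0,"ry":0,"rz":0,"grip":1},{"dx":-7,"dy":0,"dz":0,"rx":0,"ry":0,"rz":0,"grip":1},{"dx":-11,"dy":0.5,"dz":0.5,"rx":0,"ry":0,"rz":0,"grip":1},{"dx":-14,"dy":2,"dz":2,"rx":-0.05,"ry":0,"rz":0,"grip":1},{"dx":-16.5,"dy":4.2,"dz":4.5,"rx":-0.12,"ry":0,"rz":0,"grip":1},{"dx":-18.5,"dy":6.7,"dz":7.2,"rx":-0.19,"ry":0,"rz":0,"grip":1},{"dx":-20,"dy":9.3,"dz":10.1,"rx":-0.26,"ry":0,"rz":0,"grip":1},{"dx":-20.5,"dy":12,"dz":13,"rx":-0.33,"ry":0,"rz":0,"grip":1},{"dx":-20.5,"dy":14.7,"dz":16,"rx":-0.4,"ry":0,"rz":0,"grip":1},{"dx":-20.5,"dy":17.4,"dz":18.9,"rx":-0.46,"ry":0,"rz":0,"grip":1},{"dx":-20.5,"dy":20.1,"dz":21.8,"rx":-0.5,"ry":0,"rz":0,"grip":1},{"dx":-20.5,"dy":22.8,"dz":24.7,"rx":-0.526,"ry":0,"rz":0,"grip":1}]}}

```text
t: 11.0
tcp_pos: [0.5817, 0.0789, 0.2239]
ee_rot: [-0.46, 0.54, 0.454, 0.539]
contact_force: [1.6, 0.5, -2.7]
width: 0.0134
```

```bash
python3 - <<'E'
from h import *
rep(); print(tool(target=S(0,.10,.225)))
E
```

```text
t 11.0 tcp [0.5817 0.0789 0.2239] st [0.0205 0.0004] yaw y 2.9775 F [ 1.6  0.5 -2.7] w 0.0134 tilt [ 0.004 -0.008 -1.   ]
[-0.19601502  2.03084943  9.96703713]
```

Request:
{"method": "arm_command", "body": {"commands": [{"dx":-0.5,"dy":0.6,"dz":3.3,"rx":0,"ry":0,"rz":0,"grip":1},{"dx":-0.5,"dy":1.3,"dz":6.6,"rx":0,"ry":0,"rz":0,"grip":1},{"dx":-0.5,"dy":2,"dz":10,"rx":0,"ry":0,"rz":0,"grip":1},{"dx":-0.5,"dy":2,"dz":10,"rx":0,"ry":0,"rz":0,"grip":1},{"dx":-0.5,"dy":2,"dz":10,"rx":0,"ry":0,"rz":0,"grip":1}]}}

```text
t: 11.42
tcp_pos: [0.5775, 0.1827, 0.2279]
ee_rot: [-0.461, 0.539, 0.455, 0.538]
contact_force: [0.8, -1.1, -2.8]
width: 0.0132
```

```bash
python3 - <<'E'
from h import *
rep()
p,K,C=snap("wrist","w4"); crop("w4","c4",130,0,280,210,2.85)
E
```

```text
t 11.42 tcp [0.5775 0.1827 0.2279] st [-0.0007  0.1021] yaw y 2.9803 F [ 0.8 -1.1 -2.8] w 0.0132 tilt [ 0.004 -0.008 -1.   ]
```

View pics/c4.png

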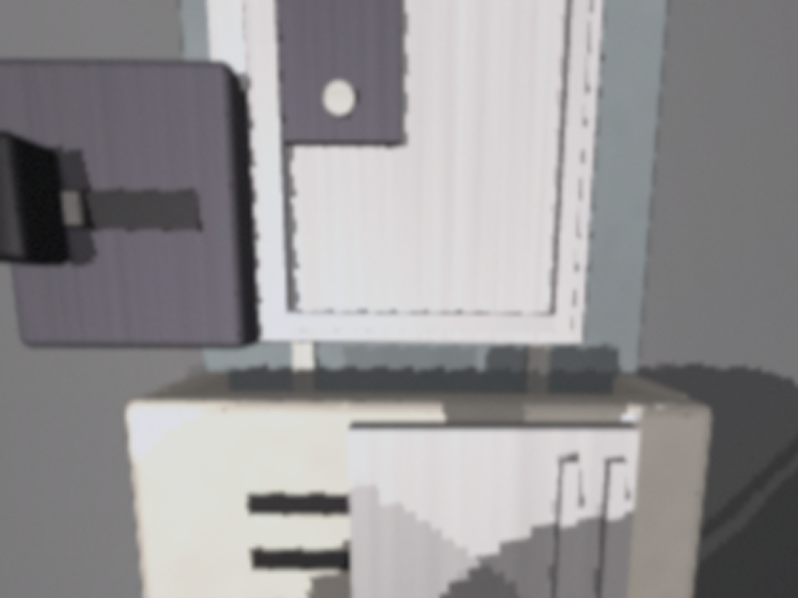

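Recess view: inner corners near crop (288,313) and (562,313). The dark plate fills the +x,-y corner, with its corner at (405,143).

```bash
python3 - <<'E'
from h import *
K,C=load("w4")
W=lambda x,y,z:Ls(ray(K,C,(130+x/2.85,y/2.85),z))
for n,x,y,z in [("+y wall top",430,313,.038),("+y wall floor",430,313,.026),("left top",287,250,.038),("left floor",297,250,.026),("right floor",552,250,.026),("right top",562,250,.038),("right top b",570,250,.038),("plate corner .038",405,143,.038),("plate corner floor",405,146,.026),("outer carriage +y L",258,342,.038),("outer +y R",582,342,.038),("outer left top",248,20,.038),("hood L",130,405,.112),("hood R",708,405,.112),("plate R lo",640,370,.012)]:
    print(n,W(x,y,z))
print(C[:3,3],Ls(C[:3,3]))
E
```

```text
+y wall top [-0.0043  0.0255]
+y wall floor [-0.0044  0.0257]
left top [0.0456 0.0048]
left floor [0.0437 0.0043]
right floor [-0.0481  0.0039]
right top [-0.05    0.0045]
right top b [-0.0528  0.0044]
plate corner .038 [ 0.0045 -0.0288]
plate corner floor [ 0.0047 -0.0296]
outer carriage +y L [0.0573 0.0357]
outer +y R [-0.0588  0.0352]
outer left top [ 0.0552 -0.0645]
hood L [0.0816 0.0497]
hood R [-0.0833  0.0489]
plate R lo [-0.0865  0.0468]
[0.5622177  0.10191003 0.37181295] [-0.0025  0.0199]
```

```bash
python3 - <<'E'
from h import *
K,C=load("w4"); s=telemetry.get_state(); tc=Ls(s["tcp_pos"])
W=lambda x,y,z:Ls(ray(K,C,(130+x/2.85,y/2.85),z))
z=s["tcp_pos"][2]-.0213
for zz in (.010,0): print(W(350,425,z+zz)-tc,W(638,425,z+zz)-tc)
rep(); print("to hover",tool(target=S(-.010,-.025,.0473+.030)))
E
```

```text
[ 0.0108 -0.0599] [-0.0386 -0.0602]
[ 0.0116 -0.0586] [-0.041  -0.0588]
t 11.47 tcp [0.5776 0.1814 0.2279] st [-0.0005  0.1008] yaw y 2.979 F [ 1.2  0.1 -2.6] w 0.0127 tilt [ 0.003 -0.008 -1.   ]
to hover [ 15.14698129   1.06705696 -12.46905256]
```

Self-check: the held sink, seen in the same picture, appears shifted by (-2,+3) mm. Correcting for that puts the recess at station (-0.008, -0.027), which also agrees with the geometry (-0.150+0.123). Hovering there.

Request:
{"method": "arm_command", "body": {"commands": [{"dx":0,"dy":0.2,"dz":-3.5,"rx":0,"ry":0,"rz":0,"grip":1},{"dx":0,"dy":0.4,"dz":-7,"rx":0,"ry":0,"rz":0,"grip":1},{"dx":0.5,"dy":0.6,"dz":-10.3,"rx":0,"ry":0,"rz":0,"grip":1},{"dx":3,"dy":0.75,"dz":-12.7,"rx":0.003,"ry":0,"rz":0,"grip":1},{"dx":6.5,"dy":0.75,"dz":-12.7,"rx":0.003,"ry":0,"rz":0,"grip":1},{"dx":10,"dy":0.75,"dz":-12.7,"rx":0.003,"ry":0,"rz":0,"grip":1},{"dx":13,"dy":0.75,"dz":-12.7,"rx":0.003,"ry":0,"rz":0,"grip":1},{"dx":15.6,"dy":0.75,"dz":-12.7,"rx":0.003,"ry":0,"rz":0,"grip":1},{"dx":15.6,"dy":0.75,"dz":-12.7,"rx":0.003,"ry":0,"rz":0,"grip":1},{"dx":15.6,"dy":0.75,"dz":-12.7,"rx":0.003,"ry":0,"rz":0,"grip":1}]}}

```text
t: 12.3
tcp_pos: [0.5494, 0.0546, 0.0724]
ee_rot: [-0.459, 0.542, 0.454, 0.538]
contact_force: [0.6, -0.2, -2.4]
width: 0.0134
```

```bash
python3 - <<'E'
from h import *
rep(); print(tool(target=S(-.008,-.027,.0473)))
p,K,C=snap("wrist","w5"); crop("w5","c5",160,90,240,180,3.33)
z=telemetry.get_state()["tcp_pos"][2]-.0213
for x,y in [(-.008+.0155,-.027-.0655),(-.008-.0395,-.027-.0655),(-.008+.0155,-.027-.0055)]: print("recess",(proj(K,C,S(x,y,.038))-[160,90])*3.33)
E
```

```text
t 12.3 tcp [0.5494 0.0546 0.0724] st [-0.0074 -0.0289] yaw y 2.9749 F [ 0.6 -0.2 -2.4] w 0.0134 tilt [ 0.001 -0.01  -1.   ]
[2.50382765 0.06983472 0.21157285]
recess [294.03928044 164.41586407]
recess [623.08127473 164.02918254]
recess [304.08453485 494.33802837]
```

View pics/c5.png

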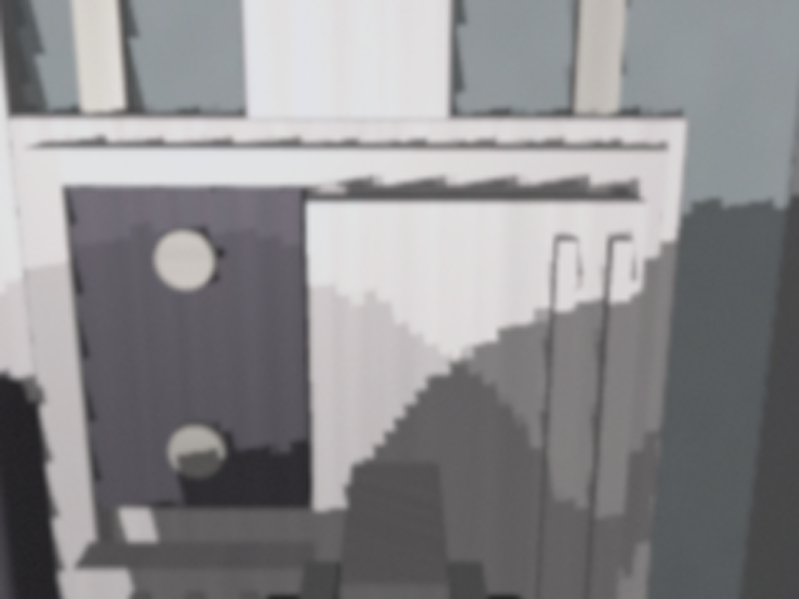

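```bash
python3 - <<'E'
from h import *
K,C=load("w5"); s=telemetry.get_state(); tc=Ls(s["tcp_pos"]);z=s["tcp_pos"][2]-.0213
W=lambda x,y,z:Ls(ray(K,C,(160+x/3.33,90+y/3.33),z))
print("sink corners rel tcp",W(307,200,z+.010)-tc,W(643,200,z+.010)-tc,"exp .013,-.037 / -.063")
for zz in (.036,.038): print(zz,"plate L",W(68,187,zz)-[.0555,-.0655],"R(lower bound)",W(305,187,zz)-[.0155,-.0655],"lower L",W(95,507,zz)-[.0555,-.0055])
print("outer",W(12,118,.038),W(686,118,.038),"wall line",W(640,183,.038)-[-.0395,-.0655])
rep()
E
```

```text
sink corners rel tcp [ 0.0097 -0.062 ] [-0.0393 -0.062 ] exp .013,-.037 / -.063
0.036 plate L [-0.0092 -0.0231] R(lower bound) [-0.0096 -0.023 ] lower L [-0.0084 -0.0236]
0.038 plate L [-0.0098 -0.0233] R(lower bound) [-0.0097 -0.0233] lower L [-0.009  -0.0245]
outer [ 0.0538 -0.1001] [-0.0574 -0.0999] wall line [-0.0111 -0.0239]
t 12.35 tcp [0.5507 0.0554 0.0739] st [-0.0062 -0.0279] yaw y 2.9755 F [ 0.4  0.5 -1.8] w 0.0131 tilt [ 0.004 -0.008 -1.   ]
```

The sink-to-recess comparison in one image, at nearly equal depth, says to shift +y by 3.4 mm with x about right. I'll descend into the walls and watch the force.

Request:
{"method": "arm_command", "body": {"commands": [{"dx":0,"dy":0,"dz":0.2,"rx":0,"ry":0,"rz":0,"grip":1},{"dx":0,"dy":0,"dz":0.34,"rx":0,"ry":0,"rz":0,"grip":1},{"dx":0.6,"dy":0,"dz":0.34,"rx":0,"ry":0,"rz":0,"grip":1},{"dx":1.1,"dy":0,"dz":0.34,"rx":0,"ry":0,"rz":0,"grip":1},{"dx":1.5,"dy":0,"dz":0.34,"rx":0,"ry":0,"rz":0,"grip":1},{"dx":1.8,"dy":0,"dz":0.34,"rx":0,"ry":0,"rz":0,"grip":1},{"dx":2.0,"dy":0,"dz":0.34,"rx":0,"ry":0,"rz":0,"grip":1},{"dx":2.0,"dy":0,"dz":0.34,"rx":0,"ry":0,"rz":0,"grip":1}]}}

```text
t: 13.02
tcp_pos: [0.551, 0.0584, 0.0532]
ee_rot: [-0.46, 0.541, 0.454, 0.539]
contact_force: [0.1, 0.3, -2.1]
width: 0.0129
```

```bash
python3 - <<'E'
from h import *
rep(); print(telemetry.get_state()["wrist_torque"])
E
```

```text
t 13.02 tcp [0.551  0.0584 0.0532] st [-0.0064 -0.0249] yaw y 2.9755 F [ 0.1  0.3 -2.1] w 0.0129 tilt [ 0.003 -0.009 -1.   ]
[0.02234261 0.06753313 0.02244387]
```

No contact with the underside about 6 mm below the wall tops. I'll set it down to the floor.

Request:
{"method": "arm_command", "body": {"commands": [{"dx":0.2,"dy":0,"dz":0,"rx":0,"ry":0,"rz":0,"grip":1},{"dx":0.4,"dy":0,"dz":0,"rx":0,"ry":0,"rz":0,"grip":1},{"dx":0.55,"dy":0,"dz":0,"rx":0,"ry":0,"rz":0,"grip":1},{"dx":0.65,"dy":0,"dz":0,"rx":0,"ry":0,"rz":0,"grip":1},{"dx":0.65,"dy":0,"dz":0,"rx":0,"ry":0,"rz":0,"grip":1}]}}

```text
t: 13.43
tcp_pos: [0.5511, 0.0584, 0.0472]
ee_rot: [-0.46, 0.541, 0.454, 0.539]
contact_force: [-1.0, -1.5, 3.4]
width: 0.0131
```

```bash
python3 - <<'E'
from h import *
rep(); print(telemetry.get_state()["wrist_torque"])
E
```

```text
t 13.43 tcp [0.5511 0.0584 0.0472] st [-0.0063 -0.0249] yaw y 2.9757 F [-1.  -1.5  3.4] w 0.0131 tilt [ 0.003 -0.009 -1.   ]
[-0.01422433  0.82074291  0.04428722]
```

Floor contact at TCP z 0.0472, predicted 0.0473. Releasing and lifting for a check.

Request:
{"method": "arm_command", "body": {"commands": [{"dx":0,"dy":0,"dz":0,"rx":0,"ry":0,"rz":0,"grip":4.5},{"dx":0,"dy":0,"dz":0,"rx":0,"ry":0,"rz":0,"grip":4.5},{"dx":0,"dy":0,"dz":0,"rx":0,"ry":0,"rz":0,"grip":4.5},{"dx":0,"dy":0,"dz":0,"rx":0,"ry":0,"rz":0,"grip":4.5},{"dx":-2,"dy":0,"dz":0,"rx":0,"ry":0,"rz":0,"grip":4.5},{"dx":-5,"dy":0,"dz":0,"rx":0,"ry":0,"rz":0,"grip":4.5},{"dx":-9,"dy":0,"dz":-0.5,"rx":0,"ry":0,"rz":0,"grip":5},{"dx":-12,"dy":0,"dz":-1,"rx":0,"ry":0,"rz":0,"grip":5},{"dx":-14,"dy":0,"dz":-2,"rx":0,"ry":0,"rz":0,"grip":5},{"dx":-14,"dy":0,"dz":-2,"rx":0,"ry":0,"rz":0,"grip":5}]}}

```text
t: 14.27
tcp_pos: [0.5496, 0.0396, 0.1926]
ee_rot: [-0.461, 0.538, 0.453, 0.541]
contact_force: [0.5, -0.3, -0.3]
width: 0.0496
```

```bash
python3 - <<'E'
from h import *
rep(); snap("wrist","w6"); crop("w6","c6",160,60,240,190,3.1); print(tool(target=S(0.0007,-.153,.060)))
E
```

```text
t 14.27 tcp [0.5496 0.0396 0.1926] st [-0.0047 -0.0436] yaw y 2.9761 F [ 0.5 -0.3 -0.3] w 0.0496 tilt [ 0.011 -0.007 -1.   ]
[ 13.07661939  -0.51730188 -10.87133732]
```

View pics/c6.png

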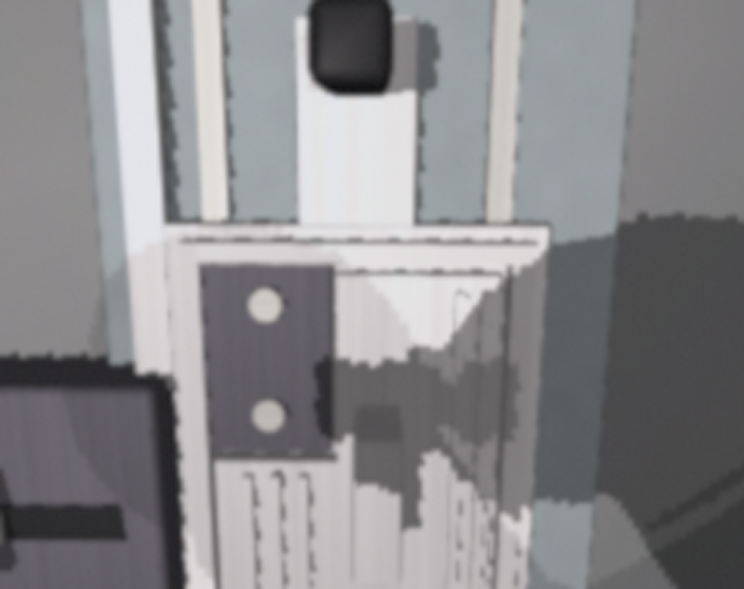

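Crop: the heat sink lies flat in the recess, its edges parallel to the walls and the plate corner at (335,460) matched. The handle top is at (350,45). Going to the handle, at roughly station (0.001,-0.152).

Request:
{"method": "arm_command", "body": {"commands": [{"dx":0,"dy":-0.2,"dz":-3.6,"rx":0,"ry":0,"rz":0,"grip":5},{"dx":0,"dy":-0.4,"dz":-7.2,"rx":0,"ry":0,"rz":0,"grip":5},{"dx":1,"dy":-0.5,"dz":-10.8,"rx":0,"ry":-0.01,"rz":0,"grip":5},{"dx":4,"dy":-0.5,"dz":-10.8,"rx":0,"ry":-0.01,"rz":0,"grip":5},{"dx":8,"dy":-0.5,"dz":-10.8,"rx":0,"ry":-0.01,"rz":0,"grip":5},{"dx":11.5,"dy":-0.5,"dz":-10.8,"rx":0,"ry":-0.01,"rz":0,"grip":5},{"dx":13,"dy":-0.5,"dz":-10.8,"rx":0,"ry":-0.01,"rz":0,"grip":1.5},{"dx":13,"dy":-0.5,"dz":-10.8,"rx":0,"ry":-0.01,"rz":0,"grip":1.5},{"dx":13,"dy":-0.5,"dz":-10.8,"rx":0,"ry":-0.01,"rz":0,"grip":1.5},{"dx":13,"dy":-0.5,"dz":-10.8,"rx":0,"ry":-0.01,"rz":0,"grip":1.5},{"dx":13,"dy":-0.5,"dz":-10.8,"rx":0,"ry":-0.01,"rz":0,"grip":1.5},{"dx":13,"dy":-0.5,"dz":-10.8,"rx":0,"ry":-0.01,"rz":0,"grip":1.5}], "force": 50}}

```text
t: 15.32
tcp_pos: [0.5368, -0.0682, 0.0586]
ee_rot: [-0.458, 0.537, 0.455, 0.543]
contact_force: [13.3, -3.4, -33.6]
width: 0.0196
```

```bash
python3 - <<'E'
from h import *
rep(); print(tool(target=S(0.0007,0,.060)))
E
```

```text
t 15.32 tcp [ 0.5368 -0.0682  0.0586] st [ 0.0006 -0.1521] yaw y 2.9746 F [ 13.3  -3.4 -33.6] w 0.0196 tilt [ 0.009  0.003 -1.   ]
[-7.23588968e-02 -7.37011800e-04  1.52118001e+01]
```

Request:
{"method": "arm_command", "body": {"commands": [{"dx":0,"dy":0,"dz":0.5,"rx":0,"ry":0,"rz":0,"grip":1.5},{"dx":0,"dy":0,"dz":1.5,"rx":0,"ry":0,"rz":0,"grip":1.5},{"dx":0,"dy":0,"dz":3,"rx":0,"ry":0,"rz":0,"grip":1.5},{"dx":0,"dy":0,"dz":4.5,"rx":0,"ry":0,"rz":0,"grip":1.5},{"dx":0,"dy":0,"dz":6,"rx":0,"ry":0,"rz":0,"grip":1.5},{"dx":0,"dy":0,"dz":7.5,"rx":0,"ry":0,"rz":0,"grip":1.5},{"dx":0,"dy":0,"dz":9,"rx":0,"ry":0,"rz":0,"grip":1.5},{"dx":0,"dy":0,"dz":10.5,"rx":0,"ry":0,"rz":0,"grip":1.5},{"dx":0,"dy":0,"dz":12,"rx":0,"ry":0,"rz":0,"grip":1.5},{"dx":0,"dy":0,"dz":13,"rx":0,"ry":0,"rz":0,"grip":1.5},{"dx":0,"dy":0,"dz":13.8,"rx":0,"ry":0,"rz":0,"grip":1.5},{"dx":0,"dy":0,"dz":14.2,"rx":0,"ry":0,"rz":0,"grip":1.5}]}}

```text
t: 16.32
tcp_pos: [0.561, 0.0728, 0.0585]
ee_rot: [-0.458, 0.537, 0.455, 0.543]
contact_force: [9.5, -4.4, -19.2]
width: 0.0194
```

Request:
{"method": "arm_command", "body": {"commands": [{"dx":0,"dy":0,"dz":0.4,"rx":0,"ry":0,"rz":0,"grip":1.5},{"dx":0,"dy":0,"dz":0.8,"rx":0,"ry":0,"rz":0,"grip":1.5},{"dx":0,"dy":0,"dz":1.1,"rx":0,"ry":0,"rz":0,"grip":1.5},{"dx":0,"dy":0,"dz":1.4,"rx":0,"ry":0,"rz":0,"grip":1.5},{"dx":0,"dy":0,"dz":1.5,"rx":0,"ry":0,"rz":0,"grip":1.5},{"dx":0,"dy":0,"dz":1.5,"rx":0,"ry":0,"rz":0,"grip":1.5}]}}

```text
t: 16.82
tcp_pos: [0.5618, 0.0791, 0.0585]
ee_rot: [-0.459, 0.541, 0.453, 0.539]
contact_force: [12.6, -46.2, -6.4]
width: 0.0193
```

```bash
python3 - <<'E'
from h import *
rep()
E
```

```text
t 16.82 tcp [0.5618 0.0791 0.0585] st [ 0.0008 -0.0027] yaw y 2.9733 F [ 12.6 -46.2  -6.4] w 0.0193 tilt [ 0.003 -0.008 -1.   ]
```

Stopped hard at 46 N after 149.4 mm of travel, so it should be home. Releasing, lifting and checking.

Request:
{"method": "arm_command", "body": {"commands": [{"dx":0,"dy":0,"dz":0.2,"rx":0,"ry":0,"rz":0,"grip":5},{"dx":0,"dy":0,"dz":0.1,"rx":0,"ry":0,"rz":0,"grip":5},{"dx":0,"dy":0,"dz":0,"rx":0,"ry":0,"rz":0,"grip":5},{"dx":0,"dy":0,"dz":0,"rx":0,"ry":0,"rz":0,"grip":5},{"dx":-3,"dy":0,"dz":0,"rx":0,"ry":0,"rz":0,"grip":5},{"dx":-6.5,"dy":0,"dz":0,"rx":0,"ry":0,"rz":0,"grip":5},{"dx":-10,"dy":0,"dz":0,"rx":0,"ry":0,"rz":0,"grip":5},{"dx":-13,"dy":0,"dz":0.2,"rx":0,"ry":0,"rz":0,"grip":6},{"dx":-14.2,"dy":0,"dz":0.2,"rx":0,"ry":0,"rz":0,"grip":8.5},{"dx":-14.2,"dy":0,"dz":0.2,"rx":0,"ry":0,"rz":0,"grip":8.5},{"dx":-14.2,"dy":0,"dz":0.2,"rx":0,"ry":0,"rz":0,"grip":8.5}]}}

```text
t: 17.73
tcp_pos: [0.562, 0.0834, 0.2016]
ee_rot: [-0.459, 0.54, 0.454, 0.54]
contact_force: [0.2, -0.3, 0.3]
width: 0.0848
```

```bash
python3 - <<'E'
from h import *
rep(); snap("wrist","w7")
a=cv2.imread("pics/w2.png")[110:310,110:390];b=cv2.imread("pics/w7.png")[110:310,110:390]
cv2.imwrite("pics/cmp.png",cv2.resize(np.vstack([a,b]),None,fx=1.5,fy=1.5,interpolation=cv2.INTER_CUBIC))
E
```

```text
t 17.73 tcp [0.562  0.0834 0.2016] st [0.0003 0.0016] yaw y 2.9744 F [ 0.2 -0.3  0.3] w 0.0848 tilt [ 0.005 -0.006 -1.   ]
```

View pics/cmp.png

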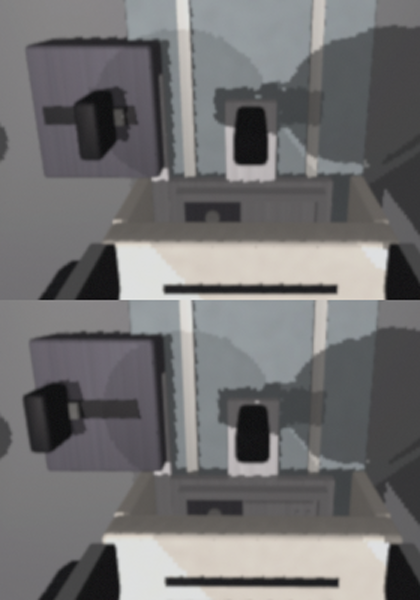

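The comparison with the start shows the handle as close to the hood as before, or slightly closer (gap about 56 px against 60), so the carriage is home. The thumb is at the far end of its slot. The robot is clear of everything, so I'm handing in.

```bash
python3 - <<'E'
from h import *
workorder.close_job(); rep()
E
```

```text
the job is handed in; nothing more can be done
the job is handed in; nothing more can be done
```

The heat sink is in the carriage recess and the carriage is pushed home again; I handed the job in at about 18 s, with the gripper open and clear.

- **Catch:** I tried the carriage first. It was held, stopping dead after about 3 mm at 37 N. I slid the catch 30 mm to its +x end stop, which freed it.
- **Seating:** I drew the carriage out to its end stop and set the bare-aluminium L in the recess. It touched the floor at TCP z 0.0472, against 0.0473 predicted. A close picture after release showed it flat and square to the walls.
- **Home:** the carriage travelled 149.4 mm and stopped hard at about 46 N. The last picture shows the handle at least as close to the hood as at the start.

**Disagreements:**
- The wrist camera read 1 to 3 mm off. I corrected for this by comparing the held sink and the recess in the same image.
- The catch moved 30 mm, against about 26 mm expected from my first estimate of its position.
- I did not look under the hood after closing, nor take a final picture of the other loose things. I never touched them.

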